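# Set the desk mixer for a call

### The arm

A 6-joint arm with a two-finger parallel gripper is mounted at the origin on a cart in front of the work surface, level with it; the furniture and walls round the work are solid. World frame = base frame: x ahead of the robot, y to its left, z up, the work surface at z = 0. Lengths are in m, angles in rad, forces in N, time in s.
With the tool pointing down it reaches from about 0.375 to 0.975 m from the base axis. Payload 3.8 kg.
Tool frame: the origin (TCP) lies between the finger pads; the fingertips stand 17 mm ahead of it and the grasp point (between the pads) lies 2 mm behind it; z points along the fingers, y is the line along which they close (so a half turn about z gives the same grasp; the last joint's range is limited). The gripper opens to 85 mm and grips with 20 to 120 N. Pads are 22 mm wide; open, the fingers measure 114 mm over their backs; the gripper's body (76 mm by 85 mm) begins 54 mm behind the grasp point. The pads swing forward as they close: fully open they stand 13 mm farther back than shut.
Start: joints at [-1.297, 0.264, 1.604, -0, 1.274, -0.037], TCP at [0.206, -0.643, 0.248] pointing down, gripper open.
Joint ranges: [-2.63, 2.63], [-0.94, 2.18], [0.31, 2.57], [-1.31, 4.45], [0, 2.66], [-2.55, 2.55]. Speed limits (rad/s): [2.57, 2.57, 3.14, 3.14, 3.14, 3.14].

### API

Orientations are given as a rotation vector (axis times angle).
In Python, from workcell import bot gives the robot as it stands.
- The arm moves only by the tool play_rows, never from a script. Its argument "steps" is one flat list of numbers, 4 for each row, row after row: the shift along the tool's x, y, z in m, then the turn about the tool's z in rad. A call has 1 to 10 rows; each row is the pose to reach, as a shift and turn from the pose commanded when the call began, along the tool's axes at that moment; what a row does not reach only later rows make up. A row lasts 1/8 s, in which the tool goes at most 62.5 mm and 10.7 degrees, less where a joint would pass 70% of its speed; a pose out of reach is approached as far as the arm can. A call with a gripper value outside its range is refused whole. "jaw" is the closure in counts, from 0 (fully open) to 255 (shut), set as the call begins (left out, the last holds). The fingers move at their own pace and stop on an object; "grip_force" is the grip in N (left out, the last holds). Time passes only in rows, so rows that repeat a pose let the fingers close. It gives the time, the measured TCP pose, the force, the opening and the grip force at its end, in the units of the state.
- bot.read_state(): the state, without advancing time (a new reading comes with each control period).
- bot.read_camera(name): name is "side" or "top" or "wrist"; returns a dict with "pixels" (400x640x3 uint8, blue, green, red), "mtx" (3x3 intrinsics, pixels), "dist" ([k1, k2, p1, p2, k3] as OpenCV has them; the pictures are not rectified), "R" (3x3) and "t" (3): a world point X has camera coordinates R X + t. Camera axes: x right, y down, z forward; pixel columns grow to the right and rows downward; lengths in m; the calibration is good to about 2 mm. A picture is of the moment at which its call begins. There is no depth.
- bot.finish_job(): hands the job in; it is judged then, once.
The state is a dict: "time": time; "q": joint angles; "joint_vel": joint speeds; "joint_torque": joint torques, N m; "tool_pos": TCP position; "tcp_rot": TCP orientation; "wrist_force": force on the tool from outside, world axes, zero at the start; "torque": the same for the moment, N m; "width": opening from 0.0 (shut) to 1.0 (fully open); "grip_force": force on a finger pad.
Only numpy, scipy, OpenCV 4.12 (cv2) and the standard library are available. Lean on these libraries where they do the work, as an engineer would, in place of code of your own. Each camera call takes 0.05 s, during which the arm holds its last target. There are 200 camera calls.

### The job

Set the small desk mixer for a call: push the red fader (microphone) all the way up to its far end stop, away from the robot, and pull the yellow fader (music) all the way down to its near end stop, towards the robot. Leave the blue fader where it is.

Things in the scene. Friction and masses are not known exactly. Their poses are not given: they have to be found in the camera images.
- mixer: Desk mixer: aluminium cradle with three black fader modules, 200 mm along x, 240 mm along y, fixed to the desk. Origin at the centre of its underside, on the desk; x along the fader slots, away from the robot, y left, z up; turned up to 20 degrees. Slots at y = 75, 0, -75 mm. Panel 28 mm above the desk, far bar 34 mm, near lip 22 mm. Grips of neighbours are 51 mm apart sideways.
- red_grip (a point): Centre of the red fader grip, an upright red block: 18 mm along its slot, 24 mm across, 36 mm tall (32 to 68 mm above the desk, this point at 50). Microphone; it must go to the far stop. It slides along the mixer's x (about 1.5 N, stays where left); in the mixer's frame this point is at x = -40 mm at the near stop, +40 mm at the far stop. Left, middle or right place differs from run to run.
- yellow_grip (a point): Centre of the yellow fader grip, an upright yellow block: 18 mm along its slot, 24 mm across, 36 mm tall (32 to 68 mm above the desk, this point at 50). Music; it must go to the near stop. It slides along the mixer's x (about 1.5 N, stays where left); in the mixer's frame this point is at x = -40 mm at the near stop, +40 mm at the far stop. Left, middle or right place differs from run to run.
- blue_grip (a point): Centre of the blue fader grip, an upright blue block: 18 mm along its slot, 24 mm across, 36 mm tall (32 to 68 mm above the desk, this point at 50). Headphones; it must stay where it is. It slides along the mixer's x (about 1.5 N, stays where left); in the mixer's frame this point is at x = -40 mm at the near stop, +40 mm at the far stop. Left, middle or right place differs from run to run.

How it is judged:
At the end, for the whole second after the job is handed in: The red fader is within 10 mm of its far end stop, the yellow fader within 10 mm of its near end stop, and the blue fader is within 10 mm of where it stood at the start (x of red_grip in the frame of mixer above 0.03 m and x of yellow_grip in the frame of mixer below -0.03 m and distance of blue_grip from where it was at the start of the episode below 0.01 m); the robot touches nothing.
It fails at once if the blue fader is moved by more than 15 mm (distance of blue_grip from where it was at the start of the episode above 0.015 m).
It also fails if it takes over 38 s, if anything falls off the work surface, if the arm or the gripper's body presses on something with over 40 N, if the wrist force passes 120 N, or if a joint passes its speed limit or range.

## Working session

There is one attempt and no reset: what is moved stays moved. The work goes in short steps, Python scripts to look and compute and a tool call to move; the robot and the scene stay as the last step left them, time stands still between calls to the robot, and variables do not carry over. Pictures are saved under pics/ and viewed, at most 10 in all, crops included, and the job is handed in when it is done.

Besides the shell and the picture viewer there is one more tool, called after "Emit:" as name(argument=value, ...) on one line, values as JSON. play_rows: Moves the arm, as the interface text tells. Its arguments: {"type":"object","properties":{"steps":{"type":"array"},"jaw":{"type":"number"},"grip_force":{"type":"number"}},"required":["steps"]}

```bash
mkdir -p pics; python3 - <<'E'
from workcell import bot
import cv2
s=bot.read_state()
print(s)
for n in ("top","side"):
    c=bot.read_camera(n); cv2.imwrite(f"pics/{n}0.png",c["pixels"]); print(n,c["mtx"],c["dist"],c["R"],c["t"])
E
```

```text
{'time': 0.0, 'q': array([-1.29688426e+00,  2.64775594e-01,  1.60541171e+00,  5.23350572e-05,
        1.27372254e+00, -3.68782278e-02]), 'joint_vel': array([-3.39732750e-04, -2.46004302e-03,  9.86649748e-05, -4.16430394e-04,
       -3.81868937e-04, -7.86208245e-04]), 'joint_torque': array([ 1.16472809e-03, -5.15101719e+01, -3.67315543e+01, -1.06414195e-04,
        1.28106301e-02, -7.35313591e-06]), 'tool_pos': array([ 0.206256  , -0.64196085,  0.24692652]), 'tcp_rot': array([-3.10146254e+00, -4.85844982e-01,  3.52086240e-04]), 'wrist_force': array([ 0.59814015,  0.37624153, -0.44793214]), 'torque': array([ 0.00513818, -0.05987255,  0.06091327]), 'grip_force': 0.0, 'width': 1.001783095555179}
top [[398.86886109   0.         310.73889689]
 [  0.         398.86886109 199.63292087]
 [  0.           0.           1.        ]] [0.0234522 0.        0.        0.        0.       ] [[-7.97817480e-04 -9.99914830e-01 -1.30267290e-02]
 [-9.88384479e-01  2.76818290e-03 -1.51948869e-01]
 [ 1.51971987e-01  1.27541892e-02 -9.88302507e-01]] [0.07821846 0.5588384  0.84442074]
side [[509.99513026   0.         323.36324762]
 [  0.         509.99513026 200.55849039]
 [  0.           0.           1.        ]] [-0.13142452  0.          0.          0.          0.        ] [[ 0.94071504 -0.33874811  0.01746211]
 [-0.16918792 -0.5132149  -0.84141899]
 [ 0.29399091  0.78858112 -0.54010106]] [-0.48891083  0.19022648  0.67723884]
```

View pics/top0.png

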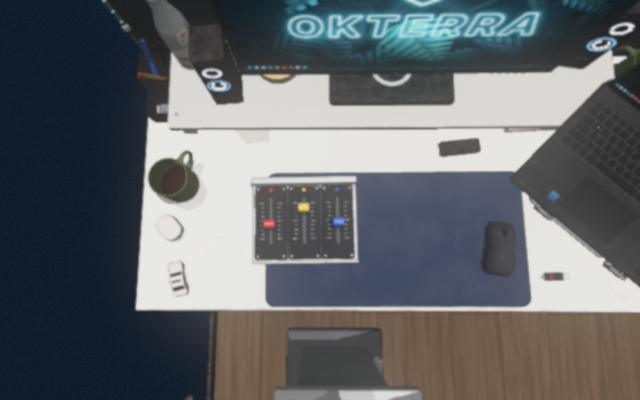

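View pics/side0.png

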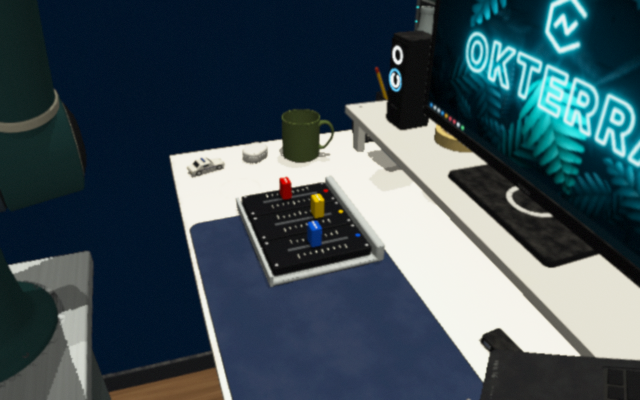

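The top view shows red on the left at (269,224), yellow in the middle at (304,207) and blue on the right at (339,221). The coloured dots near row 190 mark the far ends of the slots. The side view shows the same order, with red at (286,188), yellow at (317,206) and blue at (314,234).

```bash
cat > h.py <<'E'
from workcell import bot
import cv2, numpy as np
HUE={'red':[(0,8),(172,180)],'yellow':[(18,34)],'blue':[(104,122)]}
BOX={'top':(245,170,365,270),'side':(235,165,385,290)}
def blobs(c,name,col,amin=3):
    hsv=cv2.cvtColor(c['pixels'],cv2.COLOR_BGR2HSV)
    m=sum(cv2.inRange(hsv,(a,150 if col!='blue' else 160,90),(b,255,255)) for a,b in HUE[col])
    x0,y0,x1,y1=BOX[name]; k=np.zeros_like(m); k[y0:y1,x0:x1]=m[y0:y1,x0:x1]
    n,l,st,ce=cv2.connectedComponentsWithStats(k)
    return sorted([(st[i,4],ce[i],st[i,:4]) for i in range(1,n) if st[i,4]>=amin],key=lambda b:-b[0])
def ray(c,px):
    u=cv2.undistortPoints(np.array([[px]],float),c['mtx'],c['dist'])[0,0]
    R,t=np.array(c['R']),np.array(c['t']).ravel(); return -R.T@t, R.T@np.array([*u,1])
def plane(c,px,z):
    o,d=ray(c,px); return o+d*(z-o[2])/d[2]
def tri(c1,p1,c2,p2):
    o,d=ray(c1,p1);q,e=ray(c2,p2)
    s=np.linalg.lstsq(np.c_[d,-e],q-o,rcond=None)[0]; a,b=o+d*s[0],q+e*s[1]
    return (a+b)/2,np.linalg.norm(a-b)
E
python3 - <<'E'
from h import *
np.set_printoptions(precision=4,suppress=True)
T,S=bot.read_camera('top'),bot.read_camera('side')
for col in HUE:
    a,b=blobs(T,'top',col),blobs(S,'side',col)
    print(col,[(x[0],x[1].round(1)) for x in a[:3]],[(x[0],x[1].round(1)) for x in b[:3]],*tri(T,a[0][1],S,b[0][1]))
    if len(a)>1: print('  dot',plane(T,a[1][1],.028))
# white frame in top view corners
for p in [(253,263),(357.5,261.5),(251.5,179),(356,178)]: print(p,plane(T,p,.025))
c=T['pixels'][165:275,240:370]; cv2.imwrite('pics/c1.png',cv2.resize(c,None,fx=5,fy=5,interpolation=cv2.INTER_CUBIC))
E
```

```text
Traceback (most recent call last):
IndexError: list index out of range
```

```bash
sed -i "s/(a,150 if col!='blue' else 160,90)/(a,110,75 if col!='blue' else 110)/; s/(104,122)/(100,125)/; s/(18,34)/(15,36)/" h.py
python3 - <<'E'
from h import *
np.set_printoptions(precision=4,suppress=True)
T,S=bot.read_camera('top'),bot.read_camera('side')
for p in [(269,224),(304,207),(339,221)]: print(cv2.cvtColor(T['pixels'],cv2.COLOR_BGR2HSV)[p[1],p[0]])
for p in [(286,188),(317,206),(314,234)]: print(cv2.cvtColor(S['pixels'],cv2.COLOR_BGR2HSV)[p[1],p[0]])
c=T['pixels'][165:275,240:370]; cv2.imwrite('pics/c1.png',cv2.resize(c,None,fx=5,fy=5,interpolation=cv2.INTER_CUBIC))
for p in [(253,263),(357.5,261.5),(251.5,179),(356,178)]: print(p,plane(T,p,.025))
for col in HUE:
    a,b=blobs(T,'top',col),blobs(S,'side',col)
    print(col,[(x[0],x[1].round(1)) for x in a[:3]],[(x[0],x[1].round(1)) for x in b[:3]],*tri(T,a[0][1],S,b[0][1]))
    if len(a)>1: print('  dot',plane(T,a[1][1],.028))
E
```

```text
[  0 104 219]
[ 26  97 228]
[110 102 220]
[  1 255 122]
[ 24 255 137]
[109 237 115]
(253, 263) [0.4199 0.2057 0.025 ]
(357.5, 261.5) [ 0.4229 -0.026   0.025 ]
(251.5, 179) [0.61   0.2133 0.025 ]
(356, 178) [ 0.6115 -0.0261  0.025 ]
red [(np.int32(68), array([269.2, 223.5])), (np.int32(10), array([270.2, 190. ]))] [(np.int32(225), array([285.3, 187.9])), (np.int32(17), array([325.4, 190.3]))] [0.5054 0.1681 0.0495] 6.928887996997492e-05
  dot [0.5837 0.1696 0.028 ]
yellow [(np.int32(45), array([303.4, 209.2])), (np.int32(25), array([303.2, 203.8])), (np.int32(8), array([303.5, 189. ]))] [(np.int32(289), array([317.1, 204.9])), (np.int32(21), array([340.2, 210.9]))] [0.5384 0.0928 0.052 ] 0.004363805123780247
  dot [0.5519 0.0945 0.028 ]
blue [(np.int32(89), array([338.1, 221. ])), (np.int32(7), array([336.3, 189. ]))] [(np.int32(184), array([315.3, 230.7])), (np.int32(11), array([357.5, 234.6]))] [0.5106 0.0175 0.0556] 0.001461122273909049
  dot [0.5856 0.0194 0.028 ]
```

View pics/c1.png

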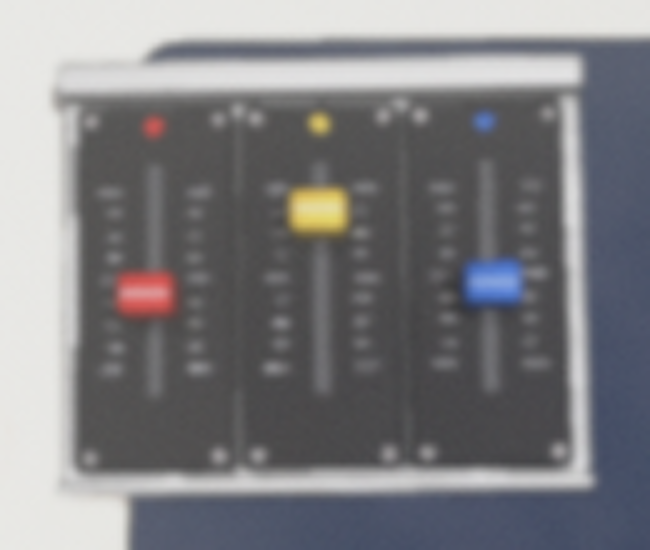

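The enlarged top crop (×5, offset (240,165)) shows the grip tops at red (146,294), yellow (319,211) and blue (494,282). The slots are nearly vertical in the image, so the mixer is almost unturned.

```bash
python3 - <<'E'
from h import *
np.set_printoptions(precision=4,suppress=True)
T=bot.read_camera('top'); f=lambda x,y:(240+(x+.5)/5-.5,165+(y+.5)/5-.5)
P=[]
for n,a,b in [('red',(154,165),(154,398)),('yel',(319,162),(322,394)),('blu',(486,160),(491,392))]:
    A,B=plane(T,f(*a),.028),plane(T,f(*b),.028); d=A-B; P.append((A+B)/2)
    print(n,'slot',A,B,'len',np.linalg.norm(d),'yaw deg',np.degrees(np.arctan2(d[1],d[0])))
d=P[0]-P[2]; th=np.arctan2(-d[0],d[1]); print('pitch',np.linalg.norm(d),'yaw from y',np.degrees(th))
for n,p in [('red',(146,294)),('yel',(319,211)),('blu',(494,282))]:
    X=plane(T,f(*p),.068); print(n,X,'mixer',np.array([[np.cos(th),np.sin(th)],[-np.sin(th),np.cos(th)]])@(X-P[1])[:2])
print('shelf edge z=.1',plane(T,(300,128),.1), bot.read_state()['time'])
E
```

```text
red slot [0.5662 0.1689 0.028 ] [0.4611 0.1674 0.028 ] len 0.10512209156516296 yaw deg 0.8500714004618609
yel slot [0.5674 0.094  0.028 ] [0.4628 0.0925 0.028 ] len 0.104637967442274 yaw deg 0.8487116930951882
blu slot [0.5681 0.0184 0.028 ] [0.4636 0.0173 0.028 ] len 0.10453838491589149 yaw deg 0.5949531776303698
pitch 0.15030629005894966 yaw from y 0.819819165449953
red [0.5038 0.1669 0.068 ] mixer [-0.0102  0.0738]
yel [0.5396 0.0927 0.068 ] mixer [ 0.0245 -0.0009]
blu [0.5087 0.0177 0.068 ] mixer [-0.0075 -0.0755]
shelf edge z=.1 [0.7054 0.0993 0.1   ] 0.35
```

Checks: the pitch is 150.3 mm against 150 expected, the yaw is 0.8°, and the centre is at (0.514, 0.093). In mixer x, red is at -10 mm, yellow at +25 mm and blue at -8 mm. First I'll carry the tool over, jaws shut.

Emit:
play_rows(steps=[0.05,-0.04,-0.03,0.1,0.09,-0.075,-0.03,0.2,0.13,-0.11,-0.03,0.297,0.17,-0.145,-0.03,0.297,0.21,-0.18,-0.03,0.297,0.25,-0.215,-0.03,0.297,0.29,-0.245,-0.03,0.297,0.309,-0.261,-0.03,0.297,0.309,-0.261,-0.03,0.297], jaw=255, grip_force=20)

```text
time: 1.48
tool_pos: [0.4216, -0.2983, 0.2785]
tcp_rot: [3.141, 0.027, 0.001]
wrist_force: [0.5, 0.4, -0.1]
width: -0.002
grip_force: 0.0
```

Emit:
play_rows(steps=[0.005,-0.05,0,0,0.01,-0.1,0,0,0.015,-0.155,0,0,0.02,-0.21,0,0,0.025,-0.265,0,0,0.03,-0.32,0,0,0.04,-0.375,0,0,0.045,-0.43,0,0,0.05,-0.465,0.02,0,0.05,-0.465,0.06,0])

```text
time: 2.72
tool_pos: [0.4669, 0.1679, 0.2199]
tcp_rot: [-3.14, -0.026, -0.009]
wrist_force: [0.2, 0.1, -0.8]
width: 0.002
grip_force: 0.0
```

Emit:
play_rows(steps=[0,0,0.04,0,0,0,0.08,0,0,0,0.1,0,0,0,0.1,0,0,0,0.1,0])

```text
time: 3.35
tool_pos: [0.4655, 0.1656, 0.1193]
tcp_rot: [-3.141, -0.02, -0.003]
wrist_force: [-0.4, -0.2, -0.1]
width: -0.002
grip_force: 0.0
```

Emit:
play_rows(steps=[0,-0.001,0.03,0,0,-0.002,0.05,0,0,-0.002,0.059,0,0,-0.002,0.059,0])

```text
time: 3.85
tool_pos: [0.4648, 0.168, 0.0598]
tcp_rot: [-3.141, -0.022, -0.001]
wrist_force: [-0.2, 0.3, -0.1]
width: 0.0
grip_force: 0.0
```

Emit:
play_rows(steps=[0.01,0,0,0,0.02,0,0,0,0.03,0,0,0,0.04,0,0,0,0.048,0,0,0,0.054,0,0,0,0.06,0,0,0,0.06,0,0,0])

```text
time: 4.85
tool_pos: [0.525, 0.1688, 0.0593]
tcp_rot: [-3.142, -0.022, -0.001]
wrist_force: [-0.0, -0.1, 0.2]
width: -0.0
grip_force: 0.0
```

Emit:
play_rows(steps=[0.003,0,0,0,0.006,0,0,0,0.008,0,0,0])

```text
time: 5.22
tool_pos: [0.5322, 0.1689, 0.0592]
tcp_rot: [3.141, 0.022, -0.001]
wrist_force: [-1.1, -0.2, 0.5]
width: -0.001
grip_force: 0.8
```

```bash
python3 - <<'E'
from h import *
T,S=bot.read_camera('top'),bot.read_camera('side')
a=cv2.resize(S['pixels'][150:300,220:400],None,fx=4,fy=4); cv2.imwrite('pics/s1.png',a[:600,:720])
E
```

```text
(no output)
```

View pics/s1.png

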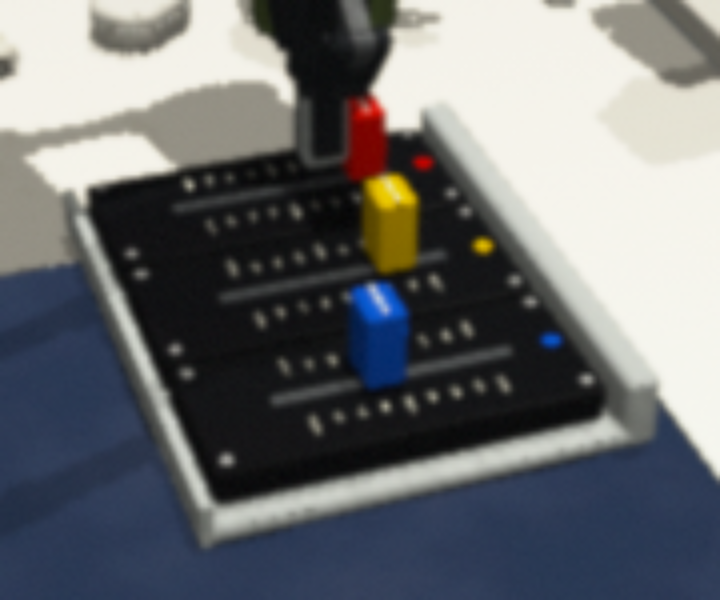

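The side crop shows the finger in contact with red, which is now far along its slot at about (367,140). Yellow and blue have not moved. I'll push in small steps until the stop shows in the force.

Emit:
play_rows(steps=[0.001,0,0,0,0.002,0,0,0,0.003,0,0,0,0.003,0,0,0])

```text
time: 5.82
tool_pos: [0.534, 0.1689, 0.0592]
tcp_rot: [3.141, 0.022, -0.005]
wrist_force: [-6.0, -0.3, 4.1]
width: -0.002
grip_force: 3.0
```

The force rose to 6 N with the tool at x = 0.534, the predicted stop position. I'll back off, lift, and go over to the far side of yellow.

Emit:
play_rows(steps=[-0.01,0,0,0,-0.02,0,0,0,-0.02,0,-0.03,0,-0.02,0,-0.065,0,-0.01,0.01,-0.075,0,0.01,0.03,-0.075,0,0.025,0.055,-0.075,0,0.04,0.076,-0.075,0,0.04,0.076,-0.075,0,0.04,0.076,-0.075,0])

```text
time: 7.08
tool_pos: [0.5758, 0.0933, 0.1334]
tcp_rot: [-3.141, -0.021, 0.002]
wrist_force: [0.1, 0.3, 0.3]
width: 0.0
grip_force: 0.0
```

Emit:
play_rows(steps=[0,0,0.03,0,0,0,0.055,0,0,0,0.074,0,0,0,0.074,0,0,0,0.074,0])

```text
time: 7.7
tool_pos: [0.5769, 0.0938, 0.061]
tcp_rot: [-3.141, -0.022, -0.002]
wrist_force: [0.4, 0.1, 0.3]
width: -0.001
grip_force: 0.0
```

Emit:
play_rows(steps=[-0.01,0,0,0,-0.02,0,0,0,-0.03,0,0,0,-0.04,0,0,0,-0.05,0,0,0,-0.058,0,0,0,-0.066,0,0,0,-0.072,0,0,0,-0.076,0,0,0,-0.078,0,0,0])

```text
time: 8.95
tool_pos: [0.4981, 0.0924, 0.0601]
tcp_rot: [3.141, 0.022, -0.0]
wrist_force: [1.8, -1.0, 0.5]
width: 0.004
grip_force: 0.8
```

Emit:
play_rows(steps=[-0.001,0,0,0,-0.003,0,0,0,-0.005,0,0,0,-0.005,0,0,0])

```text
time: 9.45
tool_pos: [0.4948, 0.0924, 0.0604]
tcp_rot: [-3.141, -0.022, -0.005]
wrist_force: [5.1, 0.1, -4.1]
width: 0.002
grip_force: 2.8
```

Yellow has reached its stop: 5 N at x = 0.495, against 0.494 predicted. Next I back off, lift clear and check.

Emit:
play_rows(steps=[0.01,0,0,0,0.02,0,0,0,0.02,0,-0.04,0,0.02,0,-0.09,0,0,0,-0.14,0,-0.03,0,-0.19,0,-0.06,0,-0.22,0,-0.08,0,-0.22,0,-0.08,0,-0.22,0,-0.08,0,-0.22,0])

```text
time: 10.7
tool_pos: [0.4138, 0.0913, 0.28]
tcp_rot: [3.141, 0.022, -0.001]
wrist_force: [-0.2, -0.2, -0.1]
width: -0.003
grip_force: 0.0
```

```bash
python3 - <<'E'
from h import *
np.set_printoptions(precision=4,suppress=True)
T,S=bot.read_camera('top'),bot.read_camera('side')
for col in HUE:
    b=blobs(S,'side',col); print(col,[(x[0],x[1].round(1)) for x in b[:2]],[(x[0],x[1].round(1)) for x in blobs(T,'top',col)[:2]],plane(S,b[0][1],.05))
a=cv2.resize(S['pixels'][150:300,220:400],None,fx=4,fy=4); cv2.imwrite('pics/s2.png',a)
E
```

```text
red [(np.int32(215), array([310.9, 183.4])), (np.int32(17), array([325.4, 190.3]))] [(np.int32(74), array([269.2, 201. ])), (np.int32(10), array([270.2, 190. ]))] [0.5546 0.1678 0.05  ]
yellow [(np.int32(293), array([280.9, 212. ])), (np.int32(21), array([340.2, 210.9]))] [(np.int32(8), array([303.5, 189. ]))] [0.4761 0.0939 0.05  ]
blue [(np.int32(185), array([315.3, 230.8])), (np.int32(12), array([357.5, 234.5]))] [(np.int32(7), array([336.3, 189. ]))] [0.5139 0.0245 0.05  ]
```

View pics/s2.png

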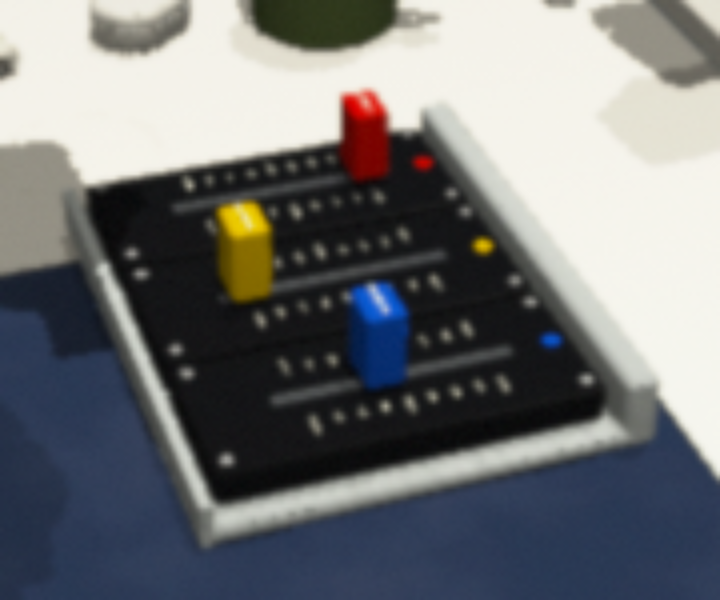

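The final crop shows red at the far end (365,137), yellow at the near end (245,250) and blue unmoved at (378,335). Measured x is 0.555 for red and 0.476 for yellow, matching the stops at 0.554 and 0.474.

```bash
python3 -c "
from workcell import bot
print(bot.finish_job())"
```

```text
the job is handed in; nothing more can be done
None
```

The red fader is at its far stop, the yellow fader at its near stop and the blue fader unmoved, by the last camera check; the job was handed in at about 11 s with the arm clear, and no verdict came back.

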